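Latch a reference cartridge into a fabric air-permeability tester

TASK

Do the tester's morning check: take the red-banded reference cartridge out of the case and stand it in the tester's round cup with its brass lug in the cup's slot, resting on the raised sprung seal, and let go of it. Then swing the clamp down by its handle bar, without slamming, so that the clamp, not the hand, drives the cartridge home, and press gently just until the spring latch catches and holds the clamp down by itself; do not force it against the stop under the latch, and leave everything else where it is.

Things in the scene. Friction and masses are not known exactly. Their poses are not given: they have to be found in the camera images.
- tester: grey and red bench tester, fixed: low deck 250 mm wide, top 55 mm above the table, and a taller console (120 mm) on its right from 130 mm off the cup axis. Origin on the table under the cup's axis; its front looks to its own -x, z up. On the deck: latch in front of the cup, clamp hinge behind it (+x)
- cup_mouth (a point): centre of the cup's open mouth at rim level, axes as the tester's. Aluminium cup, 46.4 mm bore, 5.5 mm wall, rim 30 mm above the deck
- cup_slot (a point): top of the slot in the cup's -y side, 12 mm wide, full depth, open at the top: the cartridge's lug goes down in it
- seal_top (a point): centre of the top of the raised sprung seal plate inside the cup, 12 mm below the rim (as before anything presses on it). A cartridge set on it stands with its centre 28 mm above this point. The seal gives only above 11 N, then 1 N more per mm; pressing it over 3 mm down by hand, before the clamp does it, is wrong
- cart_red_mid (a point): the cartridge to use: aluminium drum 44 mm across, 56 mm tall, about 0.22 kg, red band and top, brass lug 8 mm wide standing 6 mm out of its side 4 to 16 mm above its base. Point at its centre, 28 mm above the base; z up, lug towards its own -y. Grip its upper half, fingers closing along the lug's line: so the hand stays clear of the upright clamp 85 mm behind the cup
- cart_blue_mid (a point): to be left in the case: aluminium drum 44 mm across, 56 mm tall, about 0.22 kg, blue band and top, brass lug 8 mm wide standing 6 mm out of its side 4 to 16 mm above its base. Point at its centre, 28 mm above the base; z up, lug towards its own -y
- cart_yellow_mid (a point): to be left in the case: aluminium drum 44 mm across, 56 mm tall, about 0.22 kg, yellow band and top, brass lug 8 mm wide standing 6 mm out of its side 4 to 16 mm above its base. Point at its centre, 28 mm above the base; z up, lug towards its own -y
- rack: black open case of the calibration set, fixed, 222 x 84 mm, walls 14 mm high, floor 4 mm above the table, three pockets 72 mm apart in a row along its own x. Origin on the table under its middle; the cartridges stand in them with their lugs roughly to the case's -y side, in any order
- clamp (a joint): clamp angle, rad: 0 level over the cup, about 1.5 upright as it starts, growing as it opens. A ladder-like aluminium yoke 96 mm wide; pressure pad 85 mm from the hinge. Stiff hinge: it stays where it is left; 1 to 3 N at the bar moves it. The pad meets a cartridge on the raised seal at about 0.08; unlatched, the seal pushes it back to about there
- clamp_hinge (a point): middle of the clamp's hinge axis, 134 mm above the table, 85 mm behind the cup's axis; axes as the tester's, the hinge lies along y
- clamp_bar (a point): middle of the clamp's handle bar: black round bar 16 mm across, 96 mm long, parallel to the hinge and 200 mm from it, 80 mm free between the side arms. It can be pinched from above or pushed down with shut fingers
- clamp_pin (a point): middle of the clamp's steel latch pin, 8 mm across, parallel to the hinge and 135 mm from it; the hook snaps over it
- latch: foot of the spring latch on the deck, 50 mm in front of the cup's axis; origin on the deck. On it a dark post (called strike) with a rubber stop on top, and a steel spring hook with a red thumb tab, up to 111 mm above the deck
- latch_catch (a point): where the pin's centre is when caught, for a post at mid height. The post is set by hand up to 6 mm higher or lower, which no reading gives: the hook catches at a clamp angle from 0.045 to -0.045. Closing takes 5 to 10 N at the bar; 1.5 mm past the catch the pin meets the rubber stop and the push rises steeply, 3 N or more per mm: then let go; over about 14 N is too much
- weight: steel knobbed weight, 60 mm across, 62 mm tall; origin under its centre; leave alone
- holder: brass specimen holder, 66 mm across, 40 mm tall; origin under its centre; leave alone
- mouse: black computer mouse, about 80 x 64 x 34 mm; origin under its hump; leave alone
- driver: red-handled screwdriver, 170 mm long, lying; origin under its middle; leave alone
- oil: small bottle with red cap, 44 mm across, 95 mm tall; origin under its centre; leave alone

How it is judged:
By the outcome, as a careful person would: the job done as asked, in the order asked, and still so for the second after the job is handed in, with the robot touching nothing.
It also fails if it takes over 72 s, if anything falls off the work surface, if the arm or the gripper's body presses on something with over 40 N, if the wrist force passes 120 N, or if a joint passes its speed limit or range.

ROBOT

A 7-joint arm with a two-finger parallel gripper is mounted at the origin on the work surface. World frame = base frame: x ahead of the robot, y to its left, z up, the work surface at z = 0. Lengths are in mm, angles in rad, forces in N, time in s.
With the tool pointing down it reaches from about 400 to 850 mm from the base axis. Payload 10.4 kg.
Tool frame: the origin (TCP) lies midway between the tips of the shut fingers; the grasp point (between the pads) lies 19 mm behind it; z points along the fingers, y is the line along which they close (so a half turn about z gives the same grasp; the last joint's range is limited). The gripper opens to 87 mm and grips with 3 to 60 N. Pads are 19 mm wide; open, the fingers measure 117 mm over their backs; the gripper's body (75 mm by 190 mm) begins 51 mm behind the grasp point.
Start: joints at [-1.16, 0.332, -0.065, 1.46, 0.022, 1.35, -0.088], TCP at [262.692, 567.138, 222.576] pointing down, gripper open.
Joint ranges: [-2.6, 2.6], [-0.5, 2.12], [-1.47, 1.34], [0.16, 2.42], [-1.27, 4.41], [0.06, 2.06], [-2.6, 2.6]. Speed limits (rad/s): [2.22, 2.22, 2.79, 2.79, 3.14, 3.14, 3.14].

INTERFACE

Orientations are given as [roll, pitch, yaw] about the fixed x, y, z axes, in that order (R = Rz(yaw) Ry(pitch) Rx(roll)).
In Python, from station import readout, optics, job gives the robot as it stands.
- The arm moves only by the tool servo_tool, never from a script. Its argument "steps" is a list of rows, each a list of 7 numbers: the shift along the tool's x, y, z scaled (see below), then the turn, a rotation vector about the tool's x, y, z scaled (see below), then the opening, from 0 (shut) to 1 (fully open). In form: [[x, y, z, rx, ry, rz, claw], ...]. A call has exactly 8 rows; each row shifts and turns the commanded pose from where the row before left it, along the tool's axes as they then stand; what a row does not reach is not made up. The controller multiplies each number of a shift by 40 mm and each number of a turn by 0.1 rad. A row lasts 1/8 s, in which the tool goes at most 62.5 mm and 10.7 degrees, less where a joint would pass 70% of its speed; a pose out of reach is approached as far as the arm can. A call with a number of a shift or a turn outside -1 to 1 is refused whole. A call with a gripper value outside its range is refused whole. The fingers move at their own pace and stop on an object; the grip force is fixed at half the most. Time passes only in rows, so rows that do not move let the fingers close, or fill a call up. It gives the time, the measured TCP pose, the force, the opening and the grip force at its end, in the units of the state.
- readout.state(): the state, without advancing time (a new reading comes with each control period).
- optics.camera(name): name is "scene" or "top" or "wrist"; returns the picture (400x640x3 uint8, red, green, blue); there is no depth.
- optics.calibration(name): a dict with "intrinsics" (3x3 intrinsics, pixels), "rvec" (rotation vector, rad) and "tvec" (3), from world to camera coordinates, as OpenCV has them; the wrist camera has in their place "mount" (4x4, takes a point from camera to tool coordinates, whose origin is the TCP and whose axes are the flange's). Camera axes: x right, y down, z forward; pixel columns grow to the right and rows downward; lengths in mm; the calibration is good to about 2 mm. A picture is of the moment at which its call begins: read the wrist's pose just before it. calibration takes no time and is no camera call.
- job.close_job(): hands the job in; it is judged then, once.
The state is a dict: "t": time; "joint_pos": joint angles; "qvel": joint speeds; "joint_torque": joint torques, N m; "tool_pos": TCP position; "tcp_rot": TCP orientation; "contact_force": force on the tool from outside, world axes, zero at the start; "moment": the same for the moment, N m; "opening": opening from 0.0 (shut) to 1.0 (fully open); "grip_force": force on a finger pad.
Only numpy, scipy, OpenCV 4.12 (cv2) and the standard library are available. Lean on these libraries where they do the work, as an engineer would, in place of code of your own. Each camera call takes 0.05 s, during which the arm holds its last target. There are 200 camera calls.

## Working session

There is one attempt and no reset: what is moved stays moved. The work goes in short steps, Python scripts to look and compute and a tool call to move; the robot and the scene stay as the last step left them, time stands still between calls to the robot, and variables do not carry over. Pictures are saved under pics/ and viewed, at most 10 in all, crops included, and the job is handed in when it is done.

Besides the shell and the picture viewer there is one more tool, called after "Call:" as a command line: name --pt "numbers of a row" for each row, then --argument value for the rest. servo_tool: Moves the arm, as the interface text tells. Shifts and turns lie within -1 to 1; 1 stands for 40 mm of shift or 0.1 rad of turn. Its arguments: {"type":"object","properties":{"steps":{"type":"array","items":{"type":"array","items":{"type":"number"}}}},"required":["steps"]}

```bash
ls; mkdir -p pics; cat > h.py <<'E'
import numpy as np, cv2
from station import readout, optics, job
from scipy.spatial.transform import Rotation as R
def cam(name):
    c=optics.calibration(name); K=np.array(c["intrinsics"],float)
    if "mount" in c:
        s=readout.state(); M=np.array(c["mount"],float)
        T=np.eye(4); T[:3,:3]=R.from_euler('xyz',s["tcp_rot"]).as_matrix(); T[:3,3]=s["tool_pos"]
        W=T@M; return K,W[:3,:3],W[:3,3]
    Rm=cv2.Rodrigues(np.array(c["rvec"],float))[0]; t=np.array(c["tvec"],float).ravel()
    return K,Rm.T,-Rm.T@t
def ray(C,uv):
    K,Rw,o=C; d=Rw@np.linalg.inv(K)@np.array([uv[0],uv[1],1.]); return o,d/np.linalg.norm(d)
def onz(C,uv,z):
    o,d=ray(C,uv); return o+d*(z-o[2])/d[2]
def tri(C1,p1,C2,p2):
    o1,d1=ray(C1,p1);o2,d2=ray(C2,p2)
    s=np.linalg.lstsq(np.c_[d1,-d2],o2-o1,rcond=None)[0]
    a=o1+s[0]*d1;b=o2+s[1]*d2
    return (a+b)/2,np.linalg.norm(a-b)
def proj(C,X):
    K,Rw,o=C; p=K@(Rw.T@(np.asarray(X,float)-o)); return p[:2]/p[2]
def snap(name):
    C=cam(name); im=optics.camera(name); return C,cv2.cvtColor(im,cv2.COLOR_RGB2BGR)
E
python3 - <<'E'
from h import *
np.set_printoptions(precision=1,suppress=True)
for n in("scene","top","wrist"):
    C,im=snap(n); cv2.imwrite(f"pics/{n}0.png",im); print(n,C[0][0,0],C[2],C[1][:,2])
print(readout.state())
E
```

```text
pics
scene 457.4782334941647 [1090.1  663.  1175.6] [-0.4 -0.4 -0.8]
top 372.2245476673402 [386.1 210.7 903.5] [ 0.2 -0.  -1. ]
wrist 323.1103236066214 [193.2 597.6 384.4] [ 0.3 -0.1 -1. ]
{'t': 0.15, 'joint_pos': array([-1.2,  0.3, -0.1,  1.5,  0. ,  1.3, -0.1]), 'qvel': array([-0., -0., -0., -0.,  0., -0.,  0.]), 'joint_torque': array([  0. , -62.4,   0. , -39. ,  -0.1,   0. ,   0. ]), 'tool_pos': array([262.6, 566.9, 222. ]), 'tcp_rot': array([-3.1,  0. ,  2.7]), 'contact_force': array([ 0.4,  0.1, -0.2]), 'moment': array([-0., -0.,  0.]), 'grip_force': 0.0, 'opening': 0.9975158704241553}
```

View pics/scene0.png

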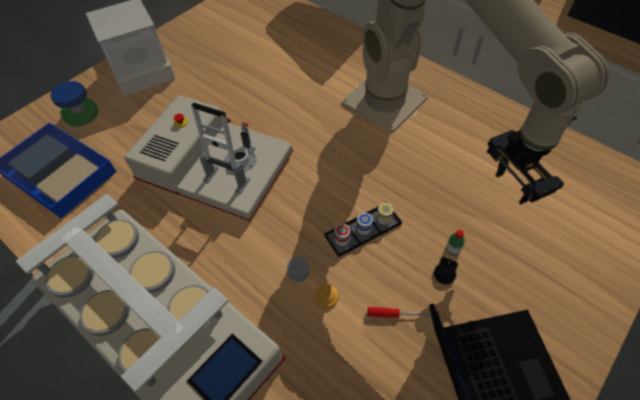

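View pics/top0.png

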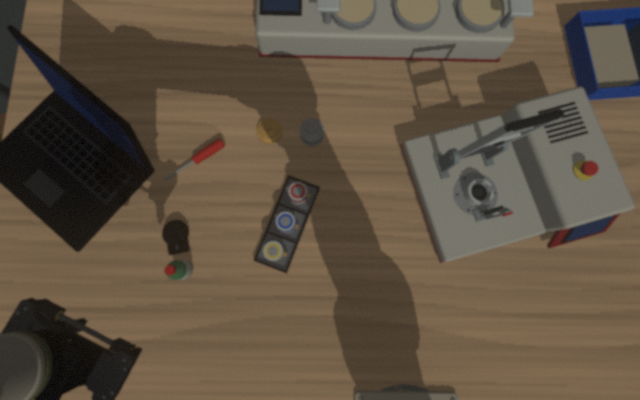

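The scene view shows the red cartridge at about (343,233), the tester cup at (240,157), and the clamp upright. In the top view, red is at (298,191), blue at (285,221), yellow at (273,251), and the cup at (480,192). Next I'll enlarge these areas.

```bash
python3 - <<'E'
from h import *
t=cv2.imread("pics/top0.png");s=cv2.imread("pics/scene0.png")
def crop(im,x,y,w,h,k): return cv2.resize(im[y:y+h,x:x+w],None,fx=k,fy=k,interpolation=cv2.INTER_CUBIC)
a=crop(t,400,90,160,120,0+2.5);a=crop(t,405,120,133,100,3);b=crop(s,180,90,133,100,3)
c=crop(t,245,170,100,110,2.7) ;d=crop(s,310,190,133,100,2.7)
W=np.zeros((600,800,3),np.uint8)
W[:300,:399]=a;W[:300,400:799]=b;W[302:302+c.shape[0],:c.shape[1]]=c[:298];W[302:302+d.shape[0],400:400+d.shape[1]]=d[:298]
cv2.imwrite("pics/m1.png",W)
T=cam("top");S=cam("scene")
np.set_printoptions(precision=1,suppress=True)
for n,p,q in(("red",(298,191),(343,231)),("blue",(285,221),(365,219)),("yel",(273,251),(386,209)),("cup",(481,191),(240,157))):
    print(n,*tri(T,p,S,q),onz(T,p,60 if n!="cup" else 85))
for p,z in (((405,142),55),((447,260),55),((405,142),0)): print(onz(T,p,z))
E
```

```text
red [557.1 250.4  51.5] 4.856948690908783 [556.7 247.9  60. ]
blue [486.4 276.9  55.6] 2.1232116178653566 [486.5 275.7  60. ]
yel [418.  302.3  52.7] 2.7170834327114393 [418.5 300.4  60. ]
cup [ 560.4 -167.9   69.5] 10.755138442410635 [ 559.4 -166.3   85. ]
[682.1  -4.6  55. ]
[404.9 -92.5  55. ]
[701.3 -18.5   0. ]
```

View pics/m1.png

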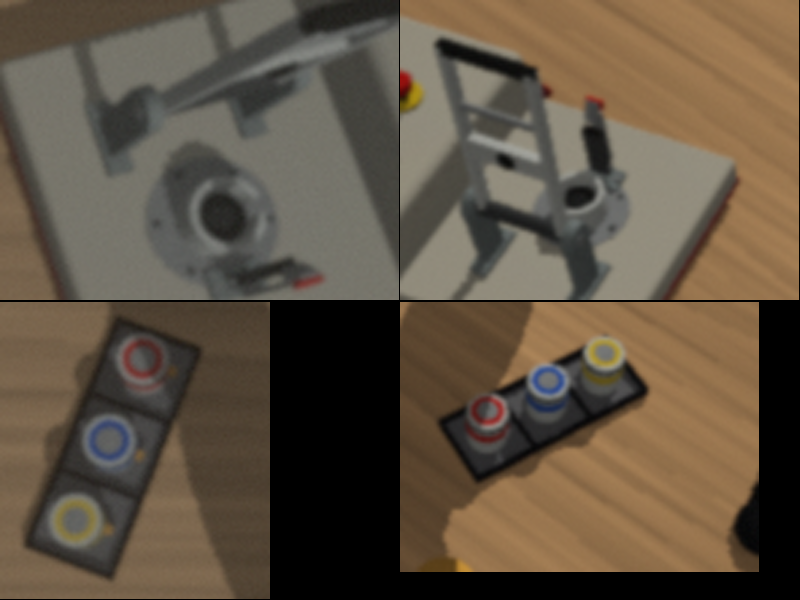

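The enlarged crops show the red lug at about (309,196) in the top image, pointing image-right. The cup mouth is at about (480,190), with the latch tab in front of it and the clamp upright behind. I'll work out a first move so the wrist camera can look from close up.

```bash
cat >> h.py <<'E'
def plan(pos,yaw,s=None):
    "remaining move in tool axes, units of 40 mm / 0.1 rad (tool kept pointing straight down)"
    s=s or readout.state(); A=R.from_euler('xyz',s["tcp_rot"])
    d=A.inv().apply(np.asarray(pos,float)-s["tool_pos"])/40
    r=(A.inv()*R.from_euler('xyz',[np.pi,0,yaw])).as_rotvec()/0.1
    print("t",round(s["t"],2),"d",d.round(3),"r",r.round(3)," at",np.round(s["tool_pos"],1),np.round(s["tcp_rot"],3),"F",np.round(s["contact_force"],1),"op",round(s["opening"],3),"grip",round(s["grip_force"],1))
E
python3 - <<'E'
from h import *
T=cam("top")
for n,c,l in(("red",(298,191),(308.7,195.6)),("blue",(285,221),(296.9,226.7))):
    a=onz(T,c,60);b=onz(T,l,20);print(n,a,b,np.arctan2(*(b-a)[[1,0]]))
plan([557,249,200],2.78)
E
```

```text
red [556.65432859 247.9432019   60.        ] [553.90349659 223.5987968   20.        ] -1.683315533587514
blue [486.48876604 275.68618899  60.        ] [478.13425706 250.08252179  20.        ] -1.8862047244409101
t 0.15 d [-10.019  -4.116   0.554] r [-0.01   0.    -0.722]  at [262.6 566.9 222. ] [-3.141  0.     2.708] F [ 0.4  0.1 -0.2] op 0.998 grip 0.0
```

Call:
servo_tool --pt "-0.3 -0.12 0 0 0 0 1" --pt "-0.7 -0.28 0 0 0 -0.05 1" --pt "-0.9 -0.36 0 0 0 -0.1 1" --pt "-0.9 -0.36 0 0 0 -0.1 1" --pt "-0.9 -0.36 0 0 0 -0.1 1" --pt "-0.9 -0.36 0 0 0 -0.1 1" --pt "-0.9 -0.36 0 0 0 -0.1 1" --pt "-0.9 -0.36 0 0 0 -0.1 1"

```text
t: 1.15
tool_pos: [458.2, 369.5, 222.7]
tcp_rot: [3.141, 0.0, 2.772]
contact_force: [1.1, 0.3, 0.2]
opening: 0.999
grip_force: 0.0
```

Call:
servo_tool --pt "-0.9 -0.36 0.1 0 0 -0.1 1" --pt "-0.9 -0.36 0.1 0 0 0 1" --pt "-0.9 -0.36 0.1 0 0 0 1" --pt "-0.6 -0.3 0.1 0 0 0 1" --pt "-0.2 -0.2 0.1 0 0 0 1" --pt "0 0 0 0 0 0 1" --pt "0 0 0 0 0 0 1" --pt "0 0 0 0 0 0 1"

```text
t: 2.15
tool_pos: [564.9, 264.1, 202.8]
tcp_rot: [3.141, -0.0, 2.785]
contact_force: [0.4, 0.2, -0.3]
opening: 1.0
grip_force: 0.0
```

```bash
python3 - <<'E'
from h import *
plan([557,249,200],2.78); print(readout.state()["joint_pos"].round(2))
C,im=snap("wrist"); cv2.imwrite("pics/w1.png",im); print(proj(C,[557,249,60]),C[2])
np.savez("w1.npz",K=C[0],R=C[1],o=C[2])
E
```

```text
t 2.15 d [ 0.054 -0.423  0.071] r [ 0.007 -0.001  0.046]  at [564.9 264.1 202.8] [ 3.141 -0.     2.785] F [ 0.4  0.2 -0.3] op 1.0 grip 0.0
[-0.64  0.34  0.16  1.5  -0.06  1.31  0.74]
[302.35096285 176.90470938] [493.21870896 289.1480584  365.41438565]
```

View pics/w1.png

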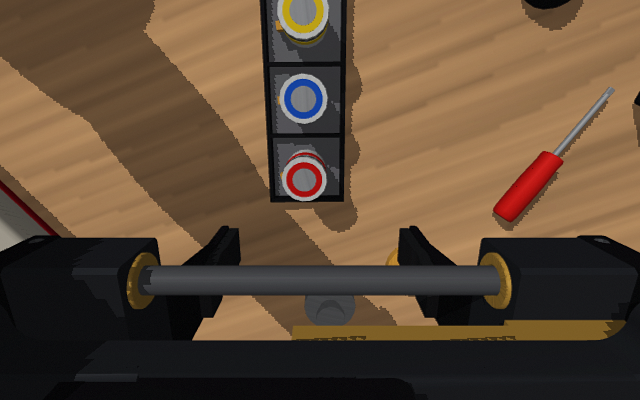

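The wrist view shows the red top at (304,180), blue at (303,99) and the empty gap between the fingers. The red lug isn't obvious, so I'll segment the top and enlarge the area around it.

```bash
python3 - <<'E'
from h import *
C,_=cam("wrist"),0
im=cv2.imread("pics/w1.png"); t=cv2.imread("pics/top0.png"); T=cam("top")
def redc(im,x,y,r):
    h=cv2.cvtColor(im,cv2.COLOR_BGR2HSV); m=(((h[...,0]<10)|(h[...,0]>170))&(h[...,1]>120)&(h[...,2]>60)).astype(np.uint8)
    k=np.zeros_like(m); cv2.circle(k,(x,y),r,1,-1); m*=k
    ys,xs=np.nonzero(m); return m,xs,ys
m,xs,ys=redc(im,304,180,30)
c=cv2.findContours(m,cv2.RETR_EXTERNAL,cv2.CHAIN_APPROX_NONE)[0]; c=sorted(c,key=cv2.contourArea)[-1]; e=cv2.fitEllipse(c); print(e)
m2,xs,ys=redc(t,298,191,12); c=max(cv2.findContours(m2,cv2.RETR_EXTERNAL,cv2.CHAIN_APPROX_NONE)[0],key=len); e2=cv2.fitEllipse(c);print(e2)
print(tri(C,e[0],T,e2[0]), onz(C,e[0],60),onz(T,e2[0],60))
cr=cv2.resize(im[120:215,250:360],None,fx=6,fy=6,interpolation=cv2.INTER_CUBIC); cr=np.clip(cr.astype(float)*1.8,0,255).astype(np.uint8)
cv2.imwrite("pics/w1c.png",cr)
E
```

```text
((303.7196350097656, 179.23910522460938), (33.96017837524414, 35.00689697265625), 88.4874267578125)
((297.24432373046875, 190.6276397705078), (11.939824104309082, 12.608383178710938), 138.1154022216797)
(array([557.80242416, 249.62669856,  63.81106859]), np.float64(2.1201108250938576)) [559.71246488 249.18492129  60.        ] [557.49865534 249.71013414  60.        ]
```

View pics/w1c.png

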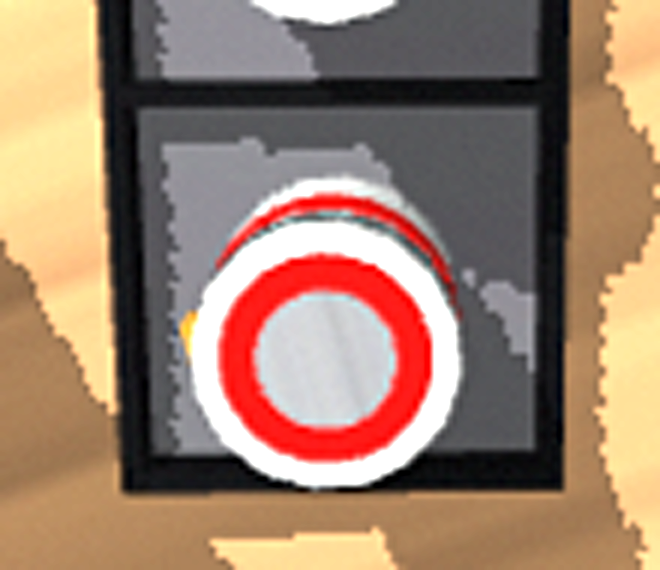

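The crop shows the brass lug's tip at about (281,175), mostly hidden behind the top. I'll shift towards the lug side and lower, which gives a second view.

Call:
servo_tool --pt "0 -0.4 0.25 0 0 0 1" --pt "0 -0.5 0.35 0 0 0 1" --pt "0 -0.5 0.35 0 0 0 1" --pt "0 -0.4 0.3 0 0 0 1" --pt "0 -0.2 0.25 0 0 0 1" --pt "0 0 0 0 0 0 1" --pt "0 0 0 0 0 0 1" --pt "0 0 0 0 0 0 1"

```text
t: 3.2
tool_pos: [537.8, 188.8, 143.0]
tcp_rot: [3.141, 0.0, 2.784]
contact_force: [0.1, 0.7, -0.2]
opening: 0.998
grip_force: 0.0
```

```bash
python3 - <<'E'
from h import *
D=np.load("w1.npz"); C1=(D["K"],D["R"],D["o"])
p=onz(C1,(281.2,175.5),18); print("lug w1",p,np.arctan2(p[1]-249.5,p[0]-558.8))
C,im=snap("wrist"); cv2.imwrite("pics/w2.png",im)
u,v=proj(C,[558.8,249.5,60]).astype(int); print(u,v)
h=cv2.cvtColor(im,cv2.COLOR_BGR2HSV); m=(((h[...,0]<10)|(h[...,0]>170))&(h[...,1]>120)&(h[...,2]>60)).astype(np.uint8)
k=np.zeros_like(m); cv2.circle(k,(u,v),40,1,-1); m*=k
cs=cv2.findContours(m,cv2.RETR_EXTERNAL,cv2.CHAIN_APPROX_NONE)[0]
for c in cs:
    if cv2.contourArea(c)>150: e=cv2.fitEllipse(c); print(e); 
c=max(cs,key=cv2.contourArea); e=cv2.fitEllipse(c)
print("tri",tri(C1,(303.7,179.24),C,e[0]),onz(C,e[0],60))
b=((h[...,0]>12)&(h[...,0]<28)&(h[...,1]>140)).astype(np.uint8)*255
x0,y0=max(u-55,0),max(v-50,0)
n,l,st,ce=cv2.connectedComponentsWithStats(b[y0:v+50,x0:u+55])
for i in range(1,n):
    if st[i,4]>15: print("brass",ce[i]+[x0,y0],st[i])
cr=cv2.resize(im[y0:v+50,x0:u+55],None,fx=6,fy=6,interpolation=cv2.INTER_CUBIC)
cv2.imwrite("pics/w2c.png",np.clip(cr*1.5,0,255).astype(np.uint8)); print(x0,y0); plan([558.8,249.5,140],2.785)
np.savez("w2.npz",K=C[0],R=C[1],o=C[2])
E
```

```text
lug w1 [556.13047356 222.1943619   18.        ] -1.6682512857508047
401 195
((401.5227966308594, 196.0981903076172), (40.2841911315918, 44.03792190551758), 62.380943298339844)
((399.15093994140625, 192.77781677246094), (55.22825622558594, 62.25715255737305), 130.94522094726562)
tri (array([559.39824111, 249.52543811,  60.75493097]), np.float64(0.16577666945594283)) [559.60926129 249.67345402  60.        ]
brass [363.31034483 189.31034483] [13 39 10 12 87]
346 145
t 3.25 d [0.04  1.611 0.073] r [ 0.006  0.004 -0.016]  at [537.7 188.6 142.9] [3.141 0.    2.783] F [ 0.5 -0.9 -0.1] op 1.003 grip 0.0
```

View pics/w2c.png

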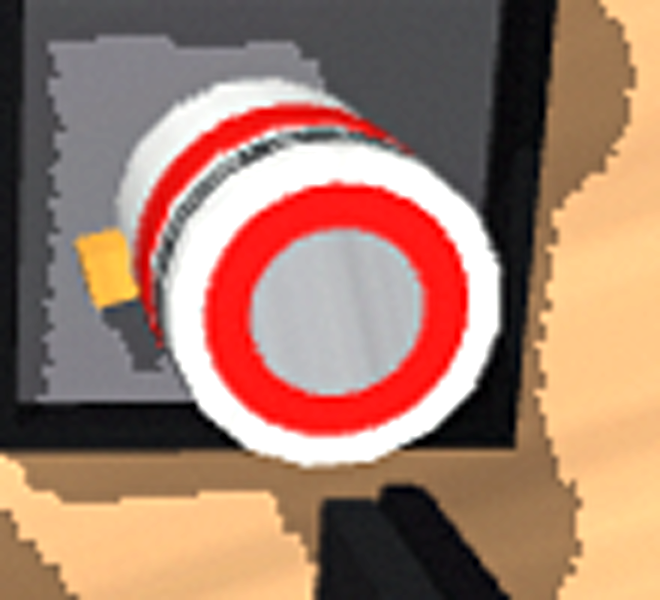

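The second view shows the lug clearly. Its tip edge has its middle at about (361,190.3), the top centre is at (401.5,196.1), and the triangulated top is at 61 mm.

```bash
python3 - <<'E'
from h import *
D=np.load("w2.npz"); C=(D["K"],D["R"],D["o"])
q=np.array([559.5,249.6])
for uv,n in (((361,190.3),"tipmid"),((346+80/6,145+238/6),"tipA"),((346+97/6,145+306/6),"tipB"),((363.3,189.3),"cen")):
    p=onz(C,uv,20)[:2]; print(n,p,np.linalg.norm(p-q),np.arctan2(*(p-q)[::-1]))
for yaw in (2.96,):plan([559.5,249.6,90],yaw)
E
```

```text
tipmid [556.43077609 222.16593162] 27.605221305283457 -1.6822094081110888
tipA [550.80595077 222.42930628] 28.527759977529236 -1.8804801493704995
tipB [562.0126209  221.44673978] 28.265160970113353 -1.4817842049741168
cen [556.26419966 224.44658182] 25.360694986707344 -1.6987362285976961
t 3.25 d [0.025 1.618 1.323] r [ 0.006  0.005 -1.766]  at [537.7 188.6 142.9] [3.141 0.    2.783] F [ 0.5 -0.9 -0.1] op 1.003 grip 0.0
```

Call:
servo_tool --pt "0.005 0.4 0.1 0 0 0 1" --pt "0.01 0.6 0.3 0 0 0 1" --pt "0.01 0.42 0.4 0 0 0 1" --pt "0 0.2 0.2 0 0 -0.44 1" --pt "0 0 0 0 0 -1 1" --pt "0 0 0 0 0 -1 1" --pt "0 0 0 0 0 0 1" --pt "0 0 0 0 0 0 1"

```text
t: 4.25
tool_pos: [559.4, 249.1, 102.6]
tcp_rot: [3.141, 0.0, 3.025]
contact_force: [-1.0, -0.2, -0.0]
opening: 0.999
grip_force: 0.0
```

```bash
python3 - <<'E'
from h import *
plan([559.5,249.6,30],3.027)
E
```

```text
t 4.25 d [-1.000e-03  1.300e-02  1.816e+00] r [ 0.002  0.001 -0.018]  at [559.4 249.1 102.6] [3.141 0.    3.025] F [-1.  -0.2 -0. ] op 0.999 grip 0.0
```

Call:
servo_tool --pt "0 0.013 0.3 0 0 0 1" --pt "0 0 0.5 0 0 0 1" --pt "0 0 0.5 0 0 0 1" --pt "0 0 0.35 0 0 0 1" --pt "0 0 0.165 0 0 0 1" --pt "0 0 0 0 0 0 1" --pt "0 0 0 0 0 0 0.7" --pt "0 0 0 0 0 0 0.55"

```text
t: 5.25
tool_pos: [559.7, 249.7, 30.6]
tcp_rot: [3.141, 0.001, 3.027]
contact_force: [-0.0, 0.7, 0.0]
opening: 0.856
grip_force: 0.0
```

Call:
servo_tool --pt "0 0 0 0 0 0 0.5" --pt "0 0 0 0 0 0 0.45" --pt "0 0 0 0 0 0 0.3" --pt "0 0 0 0 0 0 0" --pt "0 0 0 0 0 0 0" --pt "0 0 0 0 0 0 0" --pt "0 0 0 0 0 0 0" --pt "0 0 0 0 0 0 0"

```text
t: 6.25
tool_pos: [559.4, 249.7, 30.1]
tcp_rot: [3.141, 0.0, 3.027]
contact_force: [0.7, 1.4, 1.7]
opening: 0.498
grip_force: 30.0
```

```bash
python3 - <<'E'
from h import *
plan([500,0,190],3.45); plan(readout.state()["tool_pos"],3.027)
E
```

```text
t 6.25 d [ 0.76  -6.371 -4.001] r [ 4.000e-03  3.000e-03 -4.231e+00]  at [559.4 249.7  30.1] [3.141 0.    3.027] F [0.7 1.4 1.7] op 0.498 grip 30.0
t 6.25 d [0. 0. 0.] r [ 0.004  0.002 -0.001]  at [559.4 249.7  30.1] [3.141 0.    3.027] F [0.7 1.4 1.7] op 0.498 grip 30.0
```

Call:
servo_tool --pt "0 0 -0.1 0 0 0 0" --pt "0 0 -0.3 0 0 0 0" --pt "0 0 -0.6 0 0 0 0" --pt "0 0 -0.8 0 0 0 0" --pt "0 0 -0.9 0 0 0 0" --pt "0 -0.2 -0.8 0 0 0 0" --pt "-0.05 -0.4 -0.6 0 0 0 0" --pt "-0.05 -0.7 -0.3 0 0 0 0"

```text
t: 7.25
tool_pos: [557.5, 197.7, 208.1]
tcp_rot: [3.14, 0.002, 3.028]
contact_force: [-0.6, -0.3, -2.4]
opening: 0.495
grip_force: 30.0
```

Call:
servo_tool --pt "-0.06 -0.9 0 0 0 0 0" --pt "-0.07 -0.95 0 0 0 0 0" --pt "-0.07 -0.95 0 0 0 0 0" --pt "-0.07 -0.95 0 0 0 0 0" --pt "-0.07 -0.95 0 0 0 0 0" --pt "-0.06 -0.95 0 0 0 0 0" --pt "-0.05 -0.95 0 0 0 0 0" --pt "-0.05 -0.7 0 0 0 0 0"

```text
t: 8.25
tool_pos: [543.2, -97.2, 206.6]
tcp_rot: [-3.142, 0.0, 3.025]
contact_force: [0.9, 0.1, -2.6]
opening: 0.496
grip_force: 30.0
```

Call:
servo_tool --pt "0 -0.36 0 0 0 0 0" --pt "0 0 0 0 0 -0.6 0" --pt "0 0 0 0 0 -0.9 0" --pt "0 0 0 0 0 -0.95 0" --pt "0 0 0 0 0 -0.95 0" --pt "0 0 0 0 0 -0.83 0" --pt "0 0 0 0 0 0 0" --pt "0 0 0 0 0 0 0"

```text
t: 9.25
tool_pos: [542.1, -108.9, 206.0]
tcp_rot: [3.141, 0.0, -2.835]
contact_force: [0.5, -0.6, -2.4]
opening: 0.496
grip_force: 30.0
```

```bash
python3 - <<'E'
from h import *
print(readout.state()["joint_pos"].round(2))
C,im=snap("wrist"); cv2.imwrite("pics/w3.png",im); print(C[2],"cup",proj(C,[560,-166,85]))
np.savez("w3.npz",K=C[0],R=C[1],o=C[2]); plan([560,-166,205],3.45)
E
```

```text
[-0.16  0.18  0.31  1.69 -0.06  1.28  2.04]
[ 469.15879437 -133.8754614   368.59006905] cup [254.66448289 185.67486023]
t 9.3 d [ 0.005 -1.494  0.025] r [ 0.002  0.001 -0.014]  at [ 542.1 -109.   206. ] [ 3.141  0.    -2.835] F [-0.1  1.3 -2.3] op 0.498 grip 30.0
```

View pics/w3.png

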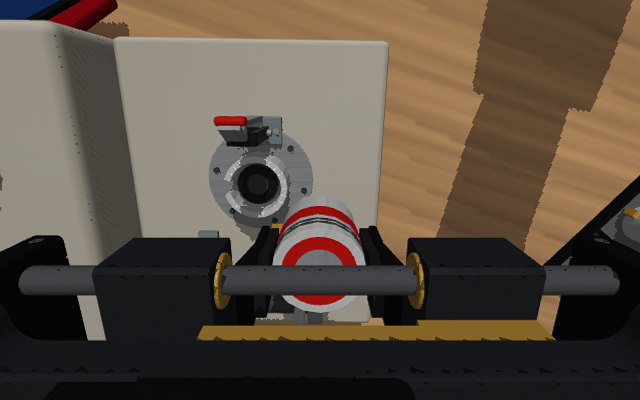

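The wrist view shows the cup at about (258,184), its base flange, and the latch at (245,128). The deck's front edge is nearly level, and the held cartridge is at right with its lug on the left at (275,228). Next I'll crop the cup to find the slot and rim.

```bash
python3 - <<'E'
from h import *
im=cv2.imread("pics/w3.png")
cr=cv2.resize(im[130:235,200:320],None,fx=6,fy=5.7,interpolation=cv2.INTER_CUBIC)
cr=cv2.resize(im[135:233,205:315],None,fx=6,fy=6,interpolation=cv2.INTER_CUBIC)
cv2.imwrite("pics/w3c.png",cr)
E
```

```text
(no output)
```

View pics/w3c.png

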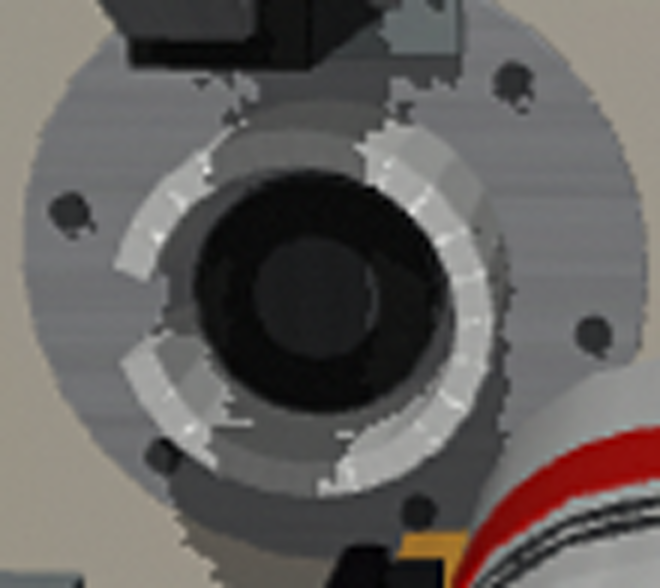

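The crop shows the rim circle centred at about crop (304,311), with the slot gap at the left around (118–150, 308). That means the slot points along the tool's −y. I'll fit both on the rim plane.

```bash
cat > rim.py <<'E'
from h import *
from scipy.optimize import least_squares
def fit(C,pts,z):
    P=np.array([onz(C,p,z)[:2] for p in pts])
    f=least_squares(lambda a:np.hypot(*(P-a[:2]).T)-a[2],[*P.mean(0),28],loss="soft_l1")
    return f.x,f.fun.round(1)
E
python3 - <<'E'
from rim import *
D=np.load("w3.npz"); C=(D["K"],D["R"],D["o"]); cv=lambda p:(205+p[0]/6,135+p[1]/6)
out=[(115,265),(120,362),(150,412),(215,466),(330,496),(400,478),(455,425),(490,330),(490,285),(478,240),(160,195),(205,152)]
for z in (80,85,90): x,r=fit(C,[cv(p) for p in out],z); print(z,x,r)
x,_=fit(C,[cv(p) for p in out],85)
for n,p in (("slot",(133,308)),("a",(132,272)),("b",(135,347))):
    q=onz(C,cv(p),85)[:2]-x[:2]; print(n,np.hypot(*q),np.arctan2(q[1],q[0])+np.pi/2)
im=cv2.imread("pics/w3.png"); g=cv2.cvtColor(im,cv2.COLOR_BGR2HSV)[...,1].astype(int)
# deck front edge: saturation jump per column
E=[]
for u in range(150,375,3):
    col=g[25:60,u]; E.append((u,25+np.argmax(-np.diff(cv2.GaussianBlur(col.astype(np.float32).reshape(-1,1),(1,3),0).ravel()))))
E=np.array(E); 
for _ in range(3):
    k=np.polyfit(E[:,0],E[:,1],1); E=E[np.abs(np.polyval(k,E[:,0])-E[:,1])<1.5]
a,b=[onz(C,(u,np.polyval(k,u)),55) for u in (150,375)]; d=(b-a); print("front edge",k,len(E),"yaw",np.arctan2(d[1],d[0])-np.pi/2, a,b)
E
```

```text
80 [ 563.50104342 -165.17245918   29.27371163] [ 0.4  0.5 -0.  -0.6  0.2  0.4 -0.6 -0.5  0.1  0.7 -0.9 -0. ]
85 [ 561.86660493 -164.62971335   28.76614112] [ 0.4  0.5 -0.  -0.5  0.2  0.4 -0.6 -0.5  0.1  0.7 -0.9 -0. ]
90 [ 560.23216687 -164.08698305   28.25858483] [ 0.4  0.5 -0.  -0.5  0.2  0.4 -0.5 -0.5  0.1  0.7 -0.9 -0. ]
slot 25.834993483943204 0.24607849669355053
a 26.48696304218507 0.031731321162990156
b 26.37572619672659 0.4819729117342888
front edge [1.63869132e-02 3.33763490e+01] 75 yaw 0.29218704903314885 [ 464.29715709 -291.96593335   55.        ] [ 406.8615429  -101.02062437   55.        ]
```

Call:
servo_tool --pt "0 -0.2 0 0 0 0.1 0" --pt "0 -0.4 0 0 0 0.1 0" --pt "0 -0.5 0 0 0 0 0" --pt "-0.02 -0.3 0 0 0 0 0" --pt "-0.02 -0.1 0 0 0 0 0" --pt "0 0 0 0 0 0 0" --pt "0 0 0 0 0 0 0" --pt "0 0 0 0 0 0 0"

```text
t: 10.3
tool_pos: [561.0, -165.7, 206.0]
tcp_rot: [3.141, 0.0, -2.853]
contact_force: [0.2, 0.6, -2.1]
opening: 0.496
grip_force: 30.0
```

```bash
python3 - <<'E'
from h import *
C,im=snap("wrist"); cv2.imwrite("pics/w4.png",im)
np.savez("w4.npz",K=C[0],R=C[1],o=C[2]); plan([561.9,-164.6,205],np.pi+.285)
u,v=proj(C,[561.9,-164.6,85]).round().astype(int); print(u,v)
x0,y0=u-55,v-50; print(x0,y0)
cv2.imwrite("pics/w4c.png",cv2.resize(im[y0:v+50,x0:u+55],None,fx=6,fy=6,interpolation=cv2.INTER_CUBIC))
E
```

```text
t 10.35 d [-0.029  0.022  0.025] r [0.002 0.002 0.038]  at [ 561.  -165.8  206. ] [ 3.141  0.    -2.853] F [ 0.9  0.2 -3.5] op 0.496 grip 30.0
321 187
266 137
```

View pics/w4c.png

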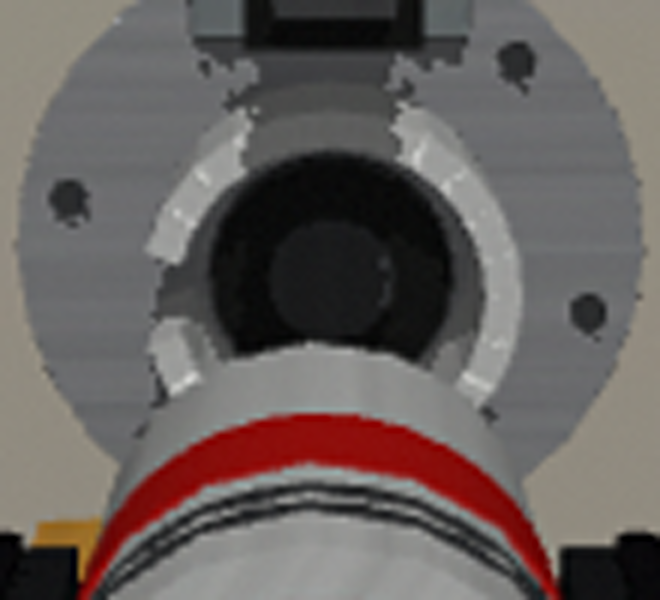

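The second view shows the rim's outer edges at crop x 147 and 523, and the slot gap at y 250–325, on the −y side. The cartridge is lined up in front of it. Now the fit.

```bash
python3 - <<'E'
from rim import *
D=np.load("w4.npz"); C=(D["K"],D["R"],D["o"]); cv=lambda p:(266+p[0]/6,137+p[1]/6)
out=[(147,250),(150,340),(166,395),(523,300),(515,355),(488,408),(514,240),(190,170),(222,130)]
D=np.load("w3.npz"); C3=(D["K"],D["R"],D["o"])
for z in (80,85,90): x,r=fit(C,[cv(p) for p in out],z); print(z,x,r)
x,_=fit(C,[cv(p) for p in out],85)
print("tri",tri(C,proj(C,[*x[:2],85]),C3,proj(C3,[561.87,-164.63,85])))
for n,p in (("slot",(166,290)),("a",(164,256)),("b",(168,322))):
    q=onz(C,cv(p),85)[:2]-x[:2]; print(n,np.hypot(*q),np.arctan2(q[1],q[0])+np.pi/2)
# held cartridge: where its axis is in the tool frame, from the base arc/body edges
s=readout.state(); A=R.from_euler('xyz',s["tcp_rot"])
for p in ((105,480),(527,480),(313,343)):
    for z in (180,): print("cart",p,(A.inv().apply(onz(C,cv(p),z)-s["tool_pos"])).round(1))
E
```

```text
80 [ 563.02043184 -164.24437719   29.77482845] [-0.3 -0.8  0.5 -0.3  0.1  0.5 -0.4 -0.2  1.4]
85 [ 561.70918558 -164.6811839    29.2597035 ] [-0.3 -0.8  0.5 -0.3  0.1  0.5 -0.4 -0.2  1.4]
90 [ 560.39810553 -165.11796037   28.74456226] [-0.3 -0.7  0.5 -0.3  0.1  0.4 -0.4 -0.2  1.4]
tri (array([ 561.79135639, -164.65357087,   84.99158776]), np.float64(0.16268864612924078))
slot 25.194916086325264 0.23177571206982805
a 26.22300116139424 0.02881811528036038
b 25.216820934421946 0.4323251355156519
cart (105, 480) [  5.7 -23.5  26. ]
cart (527, 480) [ 5.8 20.2 26. ]
cart (313, 343) [20.6 -1.9 26. ]
```

```bash
python3 - <<'E'
from rim import *
def edge(im,C,axis,rng,lo,hi,z):
    sat=cv2.GaussianBlur(cv2.cvtColor(im,cv2.COLOR_BGR2HSV)[...,1],(3,3),0).astype(float); E=[]
    for a in rng:
        l=sat[lo:hi,a] if axis==0 else sat[a,lo:hi]
        b=lo+.5+np.argmax(np.abs(np.diff(l))); E.append((a,b))
    E=np.array(E)
    for t in (6,3,1.5,1.5):
        k=np.polyfit(E[:,0],E[:,1],1); E=E[np.abs(np.polyval(k,E[:,0])-E[:,1])<t]
    P=[(a,np.polyval(k,a)) if axis==0 else (np.polyval(k,a),a) for a in (rng[0],rng[-1])]
    p,q=[onz(C,x,z) for x in P]; d=q-p; print(axis,len(E),np.round(P,1).tolist(),"ang",np.arctan2(d[1],d[0]))
for n,dx in (("w3",0),("w4",63)):
    D=np.load(n+".npz"); C=(D["K"],D["R"],D["o"]); im=cv2.imread(f"pics/{n}.png")
    edge(im,C,0,list(range(190+dx,370+dx,2)),25,60,55)
    edge(im,C,1,list(range(60,185,2)),360+dx,410+dx,55)
cv=lambda p:(266+p[0]/6,137+p[1]/6)
H=[onz(C,cv(p),57)[:2]-[561.8,-164.65] for p in((68,200),(588,313),(515,62))]
for h in H: print("hole",np.hypot(*h),np.degrees(np.arctan2(h[1],h[0])))
D=np.load("w3.npz"); C=(D["K"],D["R"],D["o"]);cv=lambda p:(205+p[0]/6,135+p[1]/6)
for p in((68,212),(594,333),(513,83),(418,512),(163,457)):
    h=onz(C,cv(p),57)[:2]-[561.8,-164.65];print("hole3",np.hypot(*h),np.degrees(np.arctan2(h[1],h[0])))
E
```

```text
0 90 [[190.0, 37.1], [368.0, 39.8]] ang 1.864085977625386
1 63 [[387.8, 60.0], [379.2, 184.0]] ang 0.29264596010305016
0 90 [[253.0, 37.4], [431.0, 36.2]] ang 1.8661769633635572
1 63 [[450.9, 60.0], [437.9, 184.0]] ang 0.2920579680216237
hole 44.131720053516624 -85.57345260757613
hole 44.14081049244265 93.46926466729556
hole 43.55510992337922 153.77925891733486
hole3 44.545916878171056 -85.63228758993377
hole3 44.004778963235594 93.8092971093797
hole3 43.59866085693209 153.71303632931276
hole3 44.17319886142627 33.46824675260142
hole3 44.873507107199686 -26.06894110529327
```

```bash
python3 - <<'E'
from rim import *
def fitr(P,r):
    f=least_squares(lambda a:np.hypot(*(P-a[:2]).T)-r,P.mean(0)+[-10,0],loss="soft_l1"); return f.x,np.abs(f.fun).mean()
cal=optics.calibration("wrist"); M=np.array(cal["mount"]); print(M.round(4)); K=np.array(cal["intrinsics"]); print(K.round(1))
Ct=(K,M[:3,:3],M[:3,3])   # camera in tool frame
for n in ("w3","w4"):
    im=cv2.imread(f"pics/{n}.png"); h=cv2.cvtColor(im,cv2.COLOR_BGR2HSV)
    m=(((h[...,0]<8)|(h[...,0]>172))&(h[...,1]>150)&(h[...,2]>60)).astype(np.uint8); m[:200]=0;m[:,:260]=0;m[:,380:]=0
    nn,l,st,ce=cv2.connectedComponentsWithStats(m)
    for i in range(1,nn):
        if st[i,4]>60: print(n,st[i],ce[i].round(1))
    g=im.astype(float).mean(2); base=[];ring=[]; 
    comps=sorted([i for i in range(1,nn) if st[i,4]>60],key=lambda i:st[i,1])
    band=l==comps[0]; rg=l==comps[1]
    for u in range(285,356,2):
        r=np.nonzero(band[:,u])[0]
        if len(r):
            seg=g[r[0]-20:r[0]-2,u]; base.append((u,r[0]-20+.5+np.argmax(np.diff(seg))))
        r=np.nonzero(rg[:,u])[0]
        if len(r): ring.append((u,r[0]-.25))
    B=np.array([onz(Ct,p,-26)[:2] for p in base]) if 0 else None
    f=lambda pts,z:np.array([onz(Ct,p,z)[:2] for p in pts])
    # tool z points down: base is at z=+26, top at z=-30
    b=np.array(base); print(b[::4].tolist())
    print("base",fitr(f(base,-4+0) if 0 else f(base,26),22)); 
    if len(ring): print("ring",ring[::4],[fitr(f(ring,-30),r) for r in (16,16.5,17)])
E
```

```text
[[ 3.00000e-04 -9.59600e-01 -2.81500e-01  7.70431e+01]
 [ 1.00000e+00  2.00000e-04  2.00000e-04 -1.75000e+00]
 [-2.00000e-04 -2.81500e-01  9.59600e-01 -1.62560e+02]
 [ 0.00000e+00  0.00000e+00  0.00000e+00  1.00000e+00]]
[[323.1   0.  318.7]
 [  0.  323.1 192.4]
 [  0.    0.    1. ]]
w3 [277 206  85  40 640] [319.2 216.9]
w3 [ 282  237   74   29 1046] [318.9 250.4]
w3 [293 295  52  10 376] [318.6 298.6]
[[285.0, 215.5], [293.0, 203.5], [301.0, 192.5], [309.0, 195.5], [317.0, 193.5], [325.0, 194.5], [333.0, 197.5], [341.0, 195.5], [349.0, 212.5]]
base (array([-1.06474952, -2.31052341]), np.float64(1.0336637557046542))
ring [(285, np.float64(255.75)), (293, np.float64(245.75)), (301, np.float64(240.75)), (309, np.float64(237.75)), (317, np.float64(236.75)), (325, np.float64(236.75)), (333, np.float64(239.75)), (341, np.float64(243.75)), (349, np.float64(250.75))] [(array([ 1.74100643, -1.54354175]), np.float64(0.24873319742248678)), (array([ 1.16298181, -1.57541433]), np.float64(0.16784832807267847)), (array([ 0.58183431, -1.60957562]), np.float64(0.11254783335941454))]
w4 [277 206  85  39 637] [319.  216.8]
w4 [ 282  237   74   29 1046] [318.9 250.4]
w4 [293 295  52  10 375] [318.6 298.6]
[[285.0, 213.5], [293.0, 204.5], [301.0, 194.5], [309.0, 195.5], [317.0, 193.5], [325.0, 194.5], [333.0, 196.5], [341.0, 193.5], [349.0, 206.5]]
base (array([-0.72421092, -0.88073869]), np.float64(0.9957583719218204))
ring [(285, np.float64(255.75)), (293, np.float64(245.75)), (301, np.float64(240.75)), (309, np.float64(237.75)), (317, np.float64(236.75)), (325, np.float64(236.75)), (333, np.float64(239.75)), (341, np.float64(243.75)), (349, np.float64(250.75))] [(array([ 1.74218239, -1.53938025]), np.float64(0.25136820427535306)), (array([ 1.16426929, -1.56798338]), np.float64(0.1708445471331956)), (array([ 0.58330016, -1.59863403]), np.float64(0.11636685007082015))]
```

Call:
servo_tool --pt "-0.022 0.062 0.1 0 0 0.09 0" --pt "0 0 0.3 0 0 0 0" --pt "0 0 0.5 0 0 0 0" --pt "0 0 0.5 0 0 0 0" --pt "0 0 0.4 0 0 0 0" --pt "0 0 0.25 0 0 0 0" --pt "0 0 0.12 0 0 0 0" --pt "0 0 0 0 0 0 0"

```text
t: 11.35
tool_pos: [561.3, -163.6, 119.2]
tcp_rot: [-3.142, 0.0, -2.862]
contact_force: [-0.0, 0.1, -2.8]
opening: 0.499
grip_force: 30.0
```

```bash
python3 - <<'E'
from h import *
plan([561.15,-163.15,99],np.pi+.28)
E
```

```text
t 11.35 d [-0.001  0.013  0.504] r [-0.     0.001 -0.008]  at [ 561.3 -163.6  119.2] [-3.142  0.    -2.862] F [-0.   0.1 -2.8] op 0.499 grip 30.0
```

Call:
servo_tool --pt "0 0.013 0.08 0 0 0 0" --pt "0 0 0.07 0 0 0 0" --pt "0 0 0.04 0 0 0 0" --pt "0 0 0.02 0 0 0 0" --pt "0 0 0.02 0 0 0 0" --pt "0 0 0.02 0 0 0 0" --pt "0 0 0 0 0 0 0" --pt "0 0 0 0 0 0 0"

```text
t: 12.35
tool_pos: [561.0, -163.1, 109.1]
tcp_rot: [3.142, 0.0, -2.862]
contact_force: [-0.3, -0.7, -2.1]
opening: 0.501
grip_force: 30.0
```

Call:
servo_tool --pt "0 0 0.025 0 0 0 0" --pt "0 0 0.025 0 0 0 0" --pt "0 0 0.025 0 0 0 0" --pt "0 0 0.025 0 0 0 0" --pt "0 0 0.02 0 0 0 0" --pt "0 0 0 0 0 0 0" --pt "0 0 0 0 0 0 0" --pt "0 0 0 0 0 0 0"

```text
t: 13.35
tool_pos: [561.1, -163.1, 104.4]
tcp_rot: [3.142, 0.0, -2.862]
contact_force: [0.2, 0.3, -2.1]
opening: 0.5
grip_force: 30.0
```

Call:
servo_tool --pt "0 0 0.025 0 0 0 0" --pt "0 0 0.025 0 0 0 0" --pt "0 0 0.025 0 0 0 0" --pt "0 0 0.02 0 0 0 0" --pt "0 0 0 0 0 0 0" --pt "0 0 0.02 0 0 0 0" --pt "0 0 0 0 0 0 0" --pt "0 0 0 0 0 0 0"

```text
t: 14.35
tool_pos: [561.1, -163.1, 99.7]
tcp_rot: [3.142, 0.0, -2.862]
contact_force: [-0.2, -0.0, -3.5]
opening: 0.496
grip_force: 30.0
```

Call:
servo_tool --pt "0 0 0.01 0 0 0 0" --pt "0 0 0 0 0 0 0" --pt "0 0 0.01 0 0 0 0" --pt "0 0 0 0 0 0 0" --pt "0 0 0 0 0 0 0" --pt "0 0 0 0 0 0 0" --pt "0 0 0 0 0 0 0" --pt "0 0 0 0 0 0 0"

```text
t: 15.35
tool_pos: [561.1, -163.1, 99.1]
tcp_rot: [3.142, 0.0, -2.862]
contact_force: [-1.6, 0.4, 1.9]
opening: 0.497
grip_force: 30.0
```

Call:
servo_tool --pt "0 0 0 0 0 0 0.52" --pt "0 0 0 0 0 0 0.55" --pt "0 0 0 0 0 0 0.65" --pt "0 0 0 0 0 0 0.8" --pt "0 0 0 0 0 0 0.85" --pt "0 0 0 0 0 0 0.85" --pt "0 0 -0.1 0 0 0 0.85" --pt "0 0 -0.3 0 0 0 0.85"

```text
t: 16.35
tool_pos: [560.7, -163.0, 115.1]
tcp_rot: [3.141, -0.001, -2.862]
contact_force: [-0.4, -0.0, -0.2]
opening: 0.847
grip_force: 0.0
```

Call:
servo_tool --pt "0 0 -0.6 0 0 0 0.85" --pt "0 0 -0.8 0 0 0 0.85" --pt "0 0 -0.9 0 0 0 0.85" --pt "0 0 -0.7 0 0 0 0.85" --pt "0 0 -0.3 0 0 0 0.85" --pt "0 0 0 0 0 0 0.85" --pt "0 0 0 0 0 0 0.85" --pt "0 0 0 0 0 0 0.85"

```text
t: 17.35
tool_pos: [560.6, -163.0, 245.8]
tcp_rot: [3.141, -0.002, -2.862]
contact_force: [0.1, 0.3, -0.4]
opening: 0.851
grip_force: 0.0
```

```bash
python3 - <<'E'
from h import *
C,im=snap("wrist"); cv2.imwrite("pics/w5.png",im); s=readout.state(); print(s["joint_pos"].round(2)); plan([561,-163,236],np.pi+.29)
np.savez("w5.npz",K=C[0],R=C[1],o=C[2])
C2,i2=snap("scene"); cv2.imwrite("pics/scene5.png",i2); C3,i3=snap("top"); cv2.imwrite("pics/top5.png",i3)
h=cv2.cvtColor(im,cv2.COLOR_BGR2HSV); m=(((h[...,0]<8)|(h[...,0]>172))&(h[...,1]>150)&(h[...,2]>60)).astype(np.uint8)
u,v=proj(C,[561.8,-164.65,129]).astype(int); print(u,v); k=np.zeros_like(m); cv2.circle(k,(u,v),35,1,-1); m*=k
c=max(cv2.findContours(m,cv2.RETR_EXTERNAL,cv2.CHAIN_APPROX_NONE)[0],key=cv2.contourArea); e=cv2.fitEllipse(c); print(e, onz(C,e[0],129))
W=np.zeros((600,800,3),np.uint8)
W[:360,:576]=cv2.resize(im,(576,360)); 
a=cv2.resize(i2[80:200,170:280],None,fx=2,fy=2); W[360:600,:220]=a
b=cv2.resize(i3[80:200,400:560],None,fx=2,fy=2); W[360:600,230:550]=b
cr=cv2.resize(im[v-40:v+40,u-40:u+40],None,fx=2.8,fy=2.8); W[:224,576:800]=cr
cv2.imwrite("pics/m5.png",W)
E
```

```text
[-0.09  0.23  0.36  1.56 -0.08  1.37  2.12]
t 17.4 d [-0.009 -0.002  0.249] r [ 0.007 -0.014 -0.108]  at [ 560.6 -163.   246. ] [ 3.141e+00 -1.000e-03 -2.862e+00] F [-0.4  0.1  0.5] op 0.852 grip 0.0
318 188
((318.4671630859375, 187.3993377685547), (36.471343994140625, 37.67445755004883), 84.86770629882812) [ 561.13348523 -164.69665147  129.        ]
```

View pics/m5.png

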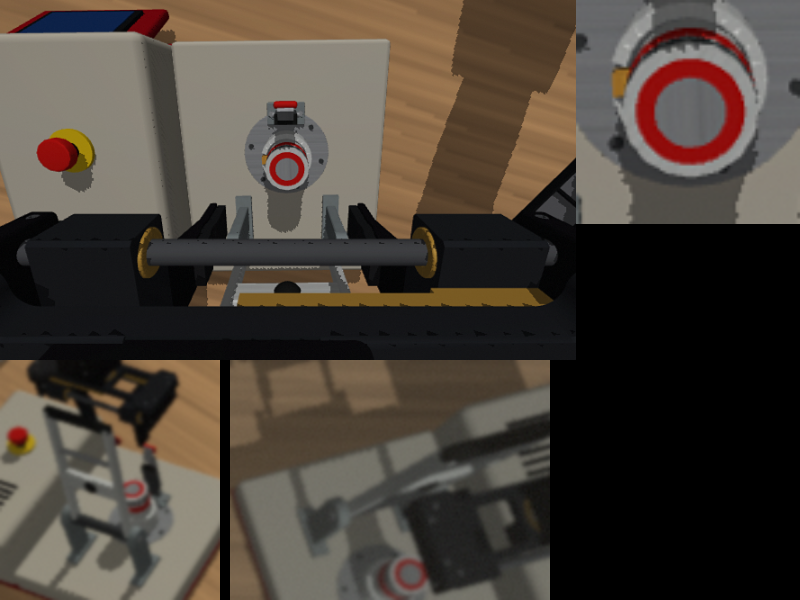

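The cartridge stands in the cup with its lug in the slot (lug visible at (620,85) of the montage), its top is at the expected height, and the hand is clear. Next I'll triangulate the handle bar from the two fixed views and compare that with the geometry in the text.

```bash
cat >> h.py <<'E'
yaw=.2925; ex=np.array([np.cos(yaw),np.sin(yaw),0]); ey=np.array([-np.sin(yaw),np.cos(yaw),0]); ez=np.array([0,0,1.])
hinge=np.array([561.2,-163.1,134])+85*ex
def bar(th): return hinge+200*(-np.cos(th)*ex+np.sin(th)*ez)
E
python3 - <<'E'
from h import *
T=cam("top");S=cam("scene")
p,e=tri(T,(534,121),S,(208.7,109.5)); print("bar tri",p,e); 
for th in (1.4,1.5,1.55): print(th,bar(th).round(1),proj(T,bar(th)).round(1),proj(S,bar(th)).round(1))
r=p-hinge; print("tester frame",r@ex,r@ey,r[2])
t=cv2.imread("pics/top0.png"); g=t.max(2)
b=(g<45).astype(np.uint8); b[:, :490]=0; b[:,585:]=0; b[:95]=0; b[145:]=0
n,l,st,ce=cv2.connectedComponentsWithStats(b)
for i in range(1,n):
    if st[i,4]>40:
        pts=np.argwhere(l==i)[:,::-1].astype(np.float32); print("top",st[i],cv2.minAreaRect(pts))
s=cv2.imread("pics/scene0.png"); b=(s.max(2)<45).astype(np.uint8); b[:95]=0;b[125:]=0;b[:,:180]=0;b[:,240:]=0
n,l,st,ce=cv2.connectedComponentsWithStats(b)
for i in range(1,n):
    if st[i,4]>40:
        pts=np.argwhere(l==i)[:,::-1].astype(np.float32); print("scene",st[i],cv2.minAreaRect(pts))
plan([0,0,0],np.pi+yaw)
E
```

```text
bar tri [ 625.39062531 -146.27513788  332.43092567] 1.7230487360197901
1.4 [ 610.  -148.4  331.1] [535.1 130.5] [212.4 106.1]
1.5 [ 629.  -142.7  333.5] [531.4 118.8] [208.2 110.4]
1.55 [ 638.6 -139.8  334. ] [529.3 113.2] [206.1 112.8]
tester frame -18.684409744381405 -2.398927351283557 198.43092566799328
top [505 109  58  22 461] ((533.5000610351562, 119.50000762939453), (10.05717658996582, 59.481014251708984), 73.3007583618164)
scene [193 104  32  13 142] ((208.3500213623047, 109.95000457763672), (32.88768768310547, 4.7434163093566895), 18.434947967529297)
t 17.5 d [12.349  7.781  6.172] r [ 0.004 -0.008 -0.133]  at [ 560.8 -163.1  246.4] [ 3.141e+00 -1.000e-03 -2.862e+00] F [ 0.8 -0.6  0.8] op 0.85 grip 0.0
```

Call:
servo_tool --pt "0 0 -0.3 0 0 -0.13 0.5" --pt "0 0 -0.6 0 0 0 0.2" --pt "0 0 -0.8 0 0 0 0" --pt "0 0 -0.8 0 0 0 0" --pt "0 0 -0.35 0 0 0 0" --pt "-0.3 0 0 0 0 0 0" --pt "-0.6 0 0 0 0 0 0" --pt "-0.7 0 0 0 0 0 0"

```text
t: 18.5
tool_pos: [623.2, -144.0, 359.3]
tcp_rot: [3.14, -0.002, -2.849]
contact_force: [1.1, 0.3, 0.7]
opening: 0.043
grip_force: 0.0
```

Call:
servo_tool --pt "-0.6 0 0 0 0 0 0" --pt "-0.38 0 0 0 0 0 0" --pt "0 0 0 0 0 0 0" --pt "0 0 0 0 0 0 0" --pt "0 0 0 0 0 0 0" --pt "0 0 0 0 0 0 0" --pt "0 0 0 0 0 0 0" --pt "0 0 0 0 0 0 0"

```text
t: 19.5
tool_pos: [659.8, -133.4, 361.0]
tcp_rot: [3.142, 0.0, -2.849]
contact_force: [0.1, -0.3, -0.1]
opening: 0.006
grip_force: 0.0
```

```bash
python3 - <<'E'
from h import *
plan(bar(1.49)+30*ex-18*ez,np.pi+yaw)
E
```

```text
t 19.5 d [ 0.102 -0.     1.142] r [ 0.001  0.002 -0.003]  at [ 659.8 -133.4  361. ] [ 3.142  0.    -2.849] F [ 0.1 -0.3 -0.1] op 0.006 grip 0.0
```

Call:
servo_tool --pt "0 0 0.3 0 0 0 0" --pt "0 0 0.5 0 0 0 0" --pt "0 0 0.34 0 0 0 0" --pt "0.1 0 0 0 0 0 0" --pt "0.1 0 0 0 0 0 0" --pt "0.1 0 0 0 0 0 0" --pt "0.1 0 0 0 0 0 0" --pt "0 0 0 0 0 0 0"

```text
t: 20.5
tool_pos: [644.3, -138.2, 315.8]
tcp_rot: [-3.142, 0.001, -2.85]
contact_force: [0.5, 0.1, -0.3]
opening: 0.005
grip_force: 0.0
```

```bash
python3 - <<'E'
from h import *
plan(bar(1.49)+17.5*ex-18*ez,np.pi+yaw)
ths=np.arange(1.49,.69,-.1); P=[(200*np.cos(t),200*np.sin(t)) for t in ths]
print(ths.round(2),(np.diff(P,axis=0)/40).round(2).tolist())
E
```

```text
t 20.5 d [0.011 0.003 0.01 ] r [-0.001  0.006 -0.005]  at [ 644.3 -138.2  315.8] [-3.142e+00  1.000e-03 -2.850e+00] F [ 0.5  0.1 -0.3] op 0.005 grip 0.0
[1.49 1.39 1.29 1.19 1.09 0.99 0.89 0.79] [[0.5, -0.07], [0.49, -0.11], [0.47, -0.16], [0.45, -0.21], [0.43, -0.25], [0.4, -0.29], [0.37, -0.33]]
```

Call:
servo_tool --pt "0.05 0 0.01 0 0 0 0" --pt "0.15 0 0.02 0 0 0 0" --pt "0.25 0 0.03 0 0 0 0" --pt "0.25 0 0.05 0 0 0 0" --pt "0.25 0 0.05 0 0 0 0" --pt "0.25 0 0.06 0 0 0 0" --pt "0.24 0 0.08 0 0 0 0" --pt "0.24 0 0.08 0 0 0 0"

```text
t: 21.5
tool_pos: [579.5, -157.6, 299.8]
tcp_rot: [3.142, -0.0, -2.849]
contact_force: [1.8, -0.1, -1.1]
opening: 0.009
grip_force: 0.8
```

Call:
servo_tool --pt "0.23 0 0.1 0 0 0 0" --pt "0.23 0 0.11 0 0 0 0" --pt "0.22 0 0.12 0 0 0 0" --pt "0.21 0 0.13 0 0 0 0" --pt "0.21 0 0.14 0 0 0 0" --pt "0.2 0 0.15 0 0 0 0" --pt "0.15 0 0.14 0 0 0 0" --pt "0.07 0 0.08 0 0 0 0"

```text
t: 22.5
tool_pos: [521.4, -175.1, 261.1]
tcp_rot: [3.141, -0.0, -2.85]
contact_force: [0.6, -0.2, 0.8]
opening: 0.003
grip_force: 0.3
```

```bash
python3 - <<'E'
from h import *
s=readout.state(); r=np.array(s["tool_pos"])-17.5*ex-hinge; th=np.arccos(-r@ex/200); print(th,bar(th),"tip below bar",bar(th)[2]-s["tool_pos"][2], r@ey); plan(bar(th)+60*ez,np.pi+yaw)
E
```

```text
0.7662272393256369 [ 504.60410321 -180.14314406  272.68435712] tip below bar 11.613635351373944 -0.023249524870663504
t 22.5 d [ 4.38e-01  1.00e-03 -1.79e+00] r [ 0.002 -0.004 -0.006]  at [ 521.4 -175.1  261.1] [ 3.141 -0.    -2.85 ] F [ 0.6 -0.2  0.8] op 0.003 grip 0.3
```

Call:
servo_tool --pt "-0.1 0 0 0 0 0 0" --pt "-0.05 0 -0.2 0 0 0 0" --pt "0 0 -0.4 0 0 0 0" --pt "0 0 -0.3 0 0 0 0" --pt "0.2 0 0 0 0 0 0" --pt "0.3 0 0 0 0 0 0" --pt "0.1 0 0 0 0 0 0" --pt "0 0 0 0 0 0 0"

```text
t: 23.5
tool_pos: [504.2, -180.2, 297.2]
tcp_rot: [3.141, 0.0, -2.85]
contact_force: [0.3, 0.7, -0.3]
opening: 0.007
grip_force: 0.0
```

```bash
python3 - <<'E'
from h import *
plan(bar(.766)+8*ez,np.pi+yaw)
ths=np.array([.766,.7,.65,.6,.55,.5,.45,.4,.35,.3,.25,.2,.16,.13,.1,.08]); P=[(200*np.cos(t),-200*np.sin(t)) for t in ths]
print((np.diff(P,axis=0)/40).round(2).tolist())
E
```

```text
t 23.5 d [-0.009 -0.001  0.414] r [ 0.003  0.001 -0.007]  at [ 504.2 -180.2  297.2] [ 3.141  0.    -2.85 ] F [ 0.3  0.7 -0.3] op 0.007 grip 0.0
[[0.22, 0.25], [0.16, 0.2], [0.15, 0.2], [0.14, 0.21], [0.13, 0.22], [0.11, 0.22], [0.1, 0.23], [0.09, 0.23], [0.08, 0.24], [0.07, 0.24], [0.06, 0.24], [0.04, 0.2], [0.02, 0.15], [0.02, 0.15], [0.01, 0.1]]
```

Call:
servo_tool --pt "0 0 0.2 0 0 0 0" --pt "0 0 0.15 0 0 0 0" --pt "0.05 0 0.1 0 0 0 0" --pt "0.16 0 0.17 0 0 0 0" --pt "0.16 0 0.2 0 0 0 0" --pt "0.15 0 0.2 0 0 0 0" --pt "0.14 0 0.21 0 0 0 0" --pt "0.13 0 0.22 0 0 0 0"

```text
t: 24.5
tool_pos: [474.0, -189.4, 238.7]
tcp_rot: [-3.142, 0.0, -2.85]
contact_force: [0.4, -0.5, 0.5]
opening: 0.008
grip_force: 0.5
```

```bash
python3 - <<'E'
from h import *
z=readout.state()["tool_pos"][2]; th=np.arcsin((z-8-134)/200); print(th); plan(bar(th)+8*ez,np.pi+yaw)
E
```

```text
0.5049043297270835
t 24.5 d [-0.025  0.001  0.   ] r [-0.001  0.001 -0.004]  at [ 474.  -189.4  238.7] [-3.142  0.    -2.85 ] F [ 0.4 -0.5  0.5] op 0.008 grip 0.5
```

Call:
servo_tool --pt "0.09 0 0.22 0 0 0 0" --pt "0.1 0 0.23 0 0 0 0" --pt "0.09 0 0.23 0 0 0 0" --pt "0.08 0 0.24 0 0 0 0" --pt "0.07 0 0.24 0 0 0 0" --pt "0.06 0 0.24 0 0 0 0" --pt "0.04 0 0.2 0 0 0 0" --pt "0.02 0 0.1 0 0 0 0"

```text
t: 25.5
tool_pos: [453.2, -195.4, 170.8]
tcp_rot: [3.141, -0.0, -2.849]
contact_force: [-0.1, 0.1, 0.3]
opening: 0.005
grip_force: 0.2
```

```bash
python3 - <<'E'
from h import *
C,im=snap("scene"); cv2.imwrite("pics/scene6.png",im)
s=readout.state(); z=s["tool_pos"][2]; th=np.arcsin((z-8-134)/200); print(th,s["contact_force"]); plan(bar(th)+8*ez,np.pi+yaw)
# bar end (its +y part, clear of the hand): is it where expected, dark pixel?
for t in (th,.5,.77,1.49):
    for k in (-46,-40,35,40,46):
        u,v=proj(C,bar(t)+k*ey).round().astype(int); print(round(t,2),k,(u,v),im[v-1:v+2,u-1:u+2].mean((0,1)).round())
E
```

```text
0.14301752807935075 [-0.49262692  0.85602382 -0.60842222]
t 25.55 d [ 0.002 -0.006 -0.   ] r [ 0.005 -0.006 -0.004]  at [ 453.  -195.4  170.5] [ 3.141e+00 -1.000e-03 -2.849e+00] F [-0.5  0.9 -0.6] op 0.008 grip 0.0
0.14 -46 (np.int64(239), np.int64(108)) [92. 98. 99.]
0.14 -40 (np.int64(241), np.int64(108)) [33. 35. 37.]
0.14 35 (np.int64(262), np.int64(115)) [72. 75. 76.]
0.14 40 (np.int64(264), np.int64(115)) [105. 111. 112.]
0.14 46 (np.int64(265), np.int64(116)) [ 92. 102. 108.]
0.5 -46 (np.int64(232), np.int64(96)) [44. 63. 82.]
0.5 -40 (np.int64(233), np.int64(97)) [48. 70. 91.]
0.5 35 (np.int64(256), np.int64(103)) [ 66.  97. 127.]
0.5 40 (np.int64(257), np.int64(104)) [ 75. 111. 145.]
0.5 46 (np.int64(259), np.int64(104)) [ 79. 117. 152.]
0.77 -46 (np.int64(223), np.int64(92)) [ 65.  94. 122.]
0.77 -40 (np.int64(225), np.int64(92)) [ 59.  83. 107.]
0.77 35 (np.int64(248), np.int64(99)) [15. 14. 14.]
0.77 40 (np.int64(249), np.int64(100)) [15. 16. 16.]
0.77 46 (np.int64(251), np.int64(100)) [18. 26. 30.]
1.49 -46 (np.int64(193), np.int64(105)) [124. 139. 145.]
1.49 -40 (np.int64(195), np.int64(106)) [124. 140. 145.]
1.49 35 (np.int64(220), np.int64(114)) [67. 77. 81.]
1.49 40 (np.int64(222), np.int64(114)) [ 65.  83. 108.]
1.49 46 (np.int64(224), np.int64(115)) [ 56.  80. 119.]
```

```bash
python3 - <<'E'
from h import *
ims={n:snap(n) for n in ("top","wrist")}; ims["scene"]=(cam("scene"),cv2.imread("pics/scene6.png"))
old={"top":"top5","scene":"scene5"}
for n,(C,im) in ims.items():
    cv2.imwrite(f"pics/{n}7.png",im)
    for t in (.14,.5,.77):
        o=[]
        for r in (60,100,120,150,170):
            for k in (-45,45):
                u,v=proj(C,hinge+r*(-np.cos(t)*ex+np.sin(t)*ez)+k*ey).round().astype(int)
                if 1<u<638 and 1<v<398: o.append((r,k,int(im[v-1:v+2,u-1:u+2].mean()),int(np.ptp(im[v-1:v+2,u-1:u+2].mean((0,1))))))
        print(n,t,o)
    c=proj(C,[561.2,-163.1,129]).round().astype(int); h=cv2.cvtColor(im,cv2.COLOR_BGR2HSV)
    m=((h[...,0]<8)|(h[...,0]>172))&(h[...,1]>120)&(h[...,2]>50); w=25
    print("red near cart",c,m[max(c[1]-w,0):c[1]+w,c[0]-w:c[0]+w].sum())
E
```

```text
top 0.14 [(60, -45, 73, 2), (60, 45, 74, 2), (100, -45, 79, 3), (100, 45, 83, 3), (120, -45, 71, 3), (120, 45, 73, 3), (150, -45, 84, 3), (150, 45, 82, 3), (170, -45, 30, 2), (170, 45, 61, 4)]
top 0.5 [(60, -45, 110, 10), (60, 45, 79, 2), (100, -45, 109, 10), (100, 45, 114, 4), (120, -45, 73, 7), (120, 45, 74, 7), (150, -45, 64, 6), (150, 45, 87, 2), (170, -45, 64, 6), (170, 45, 84, 8)]
top 0.77 [(60, -45, 112, 11), (60, 45, 75, 7), (100, -45, 65, 6), (100, 45, 60, 1), (120, -45, 65, 6), (120, 45, 78, 2), (150, -45, 71, 7), (150, 45, 90, 8), (170, -45, 106, 11), (170, 45, 114, 10)]
red near cart [489 186] 3
wrist 0.14 [(60, -45, 8, 1), (60, 45, 9, 2), (100, -45, 21, 3), (100, 45, 22, 3), (120, -45, 85, 89), (120, 45, 85, 89), (150, -45, 22, 3), (150, 45, 22, 2), (170, -45, 16, 2), (170, 45, 22, 3)]
wrist 0.5 [(150, -45, 9, 1), (150, 45, 8, 1), (170, -45, 8, 2), (170, 45, 26, 5)]
wrist 0.77 []
red near cart [321 354] 0
scene 0.14 [(60, -45, 87, 4), (60, 45, 95, 4), (100, -45, 101, 5), (100, 45, 110, 5), (120, -45, 87, 4), (120, 45, 89, 5), (150, -45, 107, 7), (150, 45, 102, 12), (170, -45, 109, 8), (170, 45, 102, 14)]
scene 0.5 [(60, -45, 132, 18), (60, 45, 85, 3), (100, -45, 79, 12), (100, 45, 34, 2), (120, -45, 71, 12), (120, 45, 89, 13), (150, -45, 112, 72), (150, 45, 112, 71), (170, -45, 107, 69), (170, 45, 33, 18)]
scene 0.77 [(60, -45, 112, 17), (60, 45, 71, 18), (100, -45, 71, 10), (100, 45, 22, 2), (120, -45, 70, 11), (120, 45, 64, 1), (150, -45, 118, 30), (150, 45, 110, 70), (170, -45, 106, 69), (170, 45, 17, 5)]
red near cart [236 144] 41
```

The two fixed views have neutral metal pixels along both side arms at θ≈0.14, so the clamp has followed. I'll press slowly from here.

Call:
servo_tool --pt "0.01 0 0.08 0 0 0 0" --pt "0.01 0 0.08 0 0 0 0" --pt "0 0 0.06 0 0 0 0" --pt "0 0 0.04 0 0 0 0" --pt "0 0 0.02 0 0 0 0" --pt "0 0 0 0 0 0 0" --pt "0 0 0 0 0 0 0" --pt "0 0 0 0 0 0 0"

```text
t: 26.65
tool_pos: [452.7, -195.6, 160.1]
tcp_rot: [3.141, 0.0, -2.849]
contact_force: [-1.7, -0.4, -0.3]
opening: 0.003
grip_force: 0.0
```

Call:
servo_tool --pt "0 0 0.02 0 0 0 0" --pt "0 0 0.02 0 0 0 0" --pt "0 0 0.02 0 0 0 0" --pt "0 0 0.02 0 0 0 0" --pt "0 0 0 0 0 0 0" --pt "0 0 0 0 0 0 0" --pt "0 0 0 0 0 0 0" --pt "0 0 0 0 0 0 0"

```text
t: 27.65
tool_pos: [452.5, -195.8, 157.0]
tcp_rot: [3.141, -0.0, -2.849]
contact_force: [-3.2, 1.3, 5.4]
opening: 0.004
grip_force: 2.6
```

Call:
servo_tool --pt "0 0 0.02 0 0 0 0" --pt "0 0 0.02 0 0 0 0" --pt "0 0 0.02 0 0 0 0" --pt "0 0 0.02 0 0 0 0" --pt "0 0 0 0 0 0 0" --pt "0 0 0 0 0 0 0" --pt "0 0 0 0 0 0 0" --pt "0 0 0 0 0 0 0"

```text
t: 28.65
tool_pos: [452.7, -195.8, 153.7]
tcp_rot: [-3.141, 0.0, -2.849]
contact_force: [-1.8, -0.9, 3.3]
opening: 0.005
grip_force: 1.4
```

Call:
servo_tool --pt "0 0 0.01 0 0 0 0" --pt "0 0 0.01 0 0 0 0" --pt "0 0 0.01 0 0 0 0" --pt "0 0 0.01 0 0 0 0" --pt "0 0 0.01 0 0 0 0" --pt "0 0 0 0 0 0 0" --pt "0 0 0 0 0 0 0" --pt "0 0 0 0 0 0 0"

```text
t: 29.65
tool_pos: [452.6, -195.9, 151.9]
tcp_rot: [3.142, 0.0, -2.85]
contact_force: [-3.6, 0.0, 5.9]
opening: 0.007
grip_force: 2.8
```

Call:
servo_tool --pt "0 0 0.01 0 0 0 0" --pt "0 0 0.01 0 0 0 0" --pt "0 0 0.01 0 0 0 0" --pt "0 0 0.01 0 0 0 0" --pt "0 0 0 0 0 0 0" --pt "0 0 0 0 0 0 0" --pt "0 0 0 0 0 0 0" --pt "0 0 0 0 0 0 0"

```text
t: 30.65
tool_pos: [452.4, -195.9, 150.2]
tcp_rot: [3.142, -0.0, -2.85]
contact_force: [-3.3, -0.7, 6.0]
opening: 0.007
grip_force: 2.7
```

Call:
servo_tool --pt "-0.03 0 0.01 0 0 0 0" --pt "-0.02 0 0.01 0 0 0 0" --pt "0 0 0.01 0 0 0 0" --pt "0 0 0.01 0 0 0 0" --pt "0 0 0 0 0 0 0" --pt "0 0 0 0 0 0 0" --pt "0 0 0 0 0 0 0" --pt "0 0 0 0 0 0 0"

```text
t: 31.65
tool_pos: [454.4, -195.5, 148.6]
tcp_rot: [-3.141, -0.0, -2.85]
contact_force: [-3.1, -0.3, 5.1]
opening: 0.008
grip_force: 2.5
```

Call:
servo_tool --pt "0 0 0.01 0 0 0 0" --pt "0 0 0.01 0 0 0 0" --pt "0 0 0.01 0 0 0 0" --pt "0 0 0.01 0 0 0 0" --pt "0 0 0 0 0 0 0" --pt "0 0 0 0 0 0 0" --pt "0 0 0 0 0 0 0" --pt "0 0 0 0 0 0 0"

```text
t: 32.65
tool_pos: [454.6, -195.3, 147.0]
tcp_rot: [-3.141, 0.0, -2.85]
contact_force: [-2.1, -2.5, 5.2]
opening: 0.006
grip_force: 2.5
```

Call:
servo_tool --pt "0 0 0.01 0 0 0 0" --pt "0 0 0.01 0 0 0 0" --pt "0 0 0.01 0 0 0 0" --pt "0 0 0.01 0 0 0 0" --pt "0 0 0 0 0 0 0" --pt "0 0 0 0 0 0 0" --pt "0 0 0 0 0 0 0" --pt "0 0 0 0 0 0 0"

```text
t: 33.65
tool_pos: [454.6, -195.2, 145.3]
tcp_rot: [-3.142, 0.0, -2.849]
contact_force: [-1.4, -3.4, 3.9]
opening: 0.002
grip_force: 2.3
```

Call:
servo_tool --pt "0 0 0.01 0 0 0 0" --pt "0 0 0.01 0 0 0 0" --pt "0 0 0.01 0 0 0 0" --pt "0 0 0 0 0 0 0" --pt "0 0 0 0 0 0 0" --pt "0 0 0 0 0 0 0" --pt "0 0 0 0 0 0 0" --pt "0 0 0 0 0 0 0"

```text
t: 34.65
tool_pos: [454.6, -195.2, 144.2]
tcp_rot: [-3.142, 0.0, -2.849]
contact_force: [-2.6, -2.5, 5.4]
opening: 0.004
grip_force: 2.9
```

```bash
python3 - <<'E'
from h import *
s=readout.state(); print(s["contact_force"],s["moment"],s["grip_force"],np.arcsin((s["tool_pos"][2]-142)/200))
r=np.array(s["tool_pos"])-bar(0.01)-8*ez; print(r@ex,r@ey)
E
```

```text
[-2.6059147  -2.48933352  5.37443013] [-0.55757699  0.70323788  0.00998647] 2.88739072275348 0.01119891650652372
3.621221797693616 -0.011139376650661436
```

Call:
servo_tool --pt "0 0 0.01 0 0 0 0" --pt "0 0 0.01 0 0 0 0" --pt "0 0 0.01 0 0 0 0" --pt "0 0 0.01 0 0 0 0" --pt "0 0 0 0 0 0 0" --pt "0 0 0 0 0 0 0" --pt "0 0 0 0 0 0 0" --pt "0 0 0 0 0 0 0"

```text
t: 35.65
tool_pos: [454.5, -195.3, 142.6]
tcp_rot: [3.142, 0.0, -2.85]
contact_force: [-2.6, -3.0, 6.1]
opening: 0.003
grip_force: 3.0
```

Call:
servo_tool --pt "0 0 0.01 0 0 0 0" --pt "0 0 0.01 0 0 0 0" --pt "0 0 0.01 0 0 0 0" --pt "0 0 0.01 0 0 0 0" --pt "0 0 0 0 0 0 0" --pt "0 0 0 0 0 0 0" --pt "0 0 0 0 0 0 0" --pt "0 0 0 0 0 0 0"

```text
t: 36.65
tool_pos: [454.6, -195.3, 141.7]
tcp_rot: [3.142, 0.0, -2.85]
contact_force: [-7.7, -1.6, 12.5]
opening: 0.004
grip_force: 6.8
```

Call:
servo_tool --pt "0 0 -0.03 0 0 0 0" --pt "0 0 -0.02 0 0 0 0" --pt "0 0 -0.02 0 0 0 0" --pt "0 0 -0.02 0 0 0 0" --pt "0 0 0 0 0 0 0" --pt "0 0 0 0 0 0 0" --pt "0 0 0 0 0 0 0" --pt "0 0 0 0 0 0 0"

```text
t: 37.65
tool_pos: [454.7, -195.0, 144.6]
tcp_rot: [3.142, 0.0, -2.849]
contact_force: [-0.0, -1.3, 5.1]
opening: 0.008
grip_force: 2.1
```

Call:
servo_tool --pt "0 0 -0.02 0 0 0 0" --pt "0 0 -0.02 0 0 0 0" --pt "0 0 -0.02 0 0 0 0" --pt "0 0 -0.02 0 0 0 0" --pt "0 0 0 0 0 0 0" --pt "0 0 0 0 0 0 0" --pt "0 0 0 0 0 0 0" --pt "0 0 0 0 0 0 0"

```text
t: 38.65
tool_pos: [454.5, -195.2, 147.7]
tcp_rot: [3.141, -0.0, -2.849]
contact_force: [0.0, -0.4, -0.4]
opening: 0.004
grip_force: 0.0
```

Call:
servo_tool --pt "0 0 -0.1 0 0 0 0" --pt "0 0 -0.3 0 0 0 0" --pt "0.2 0 -0.6 0 0 0 0" --pt "0.5 0 -0.8 0 0 0 0" --pt "0.8 0 -0.9 0 0 0 0" --pt "0.9 0 -0.5 0 0 0 0" --pt "0.9 0 0 0 0 0 0" --pt "0.3 0 0 0 0 0 0"

```text
t: 39.65
tool_pos: [315.3, -237.5, 276.8]
tcp_rot: [-3.141, 0.002, -2.852]
contact_force: [0.7, 0.0, 0.1]
opening: 0.007
grip_force: 0.0
```

```bash
python3 - <<'E'
from h import *
plan([0,0,0],np.pi+yaw)
for n in ("scene","top"):
    C,im=snap(n); cv2.imwrite(f"pics/{n}9.png",im); g=im.max(2)
    for t in (0,.045,.08):
        # brightness along a vertical-ish cut across the bar mid and ends
        print(n,t,proj(C,bar(t)).round(1),proj(C,bar(t)+40*ey).round(1))
    b=(g<55).astype(np.uint8); u,v=proj(C,bar(0)).astype(int); k=np.zeros_like(b); k[v-30:v+30,u-45:u+45]=1; b*=k
    nn,l,st,ce=cv2.connectedComponentsWithStats(b)
    for i in range(1,nn):
        if st[i,4]>30: print(st[i],[np.round(x,1) for x in cv2.minAreaRect(np.argwhere(l==i)[:,::-1].astype(np.float32))])
E
```

```text
t 39.65 d [5.872 7.947 6.904] r [-0.004  0.023 -0.024]  at [ 315.3 -237.5  276.8] [-3.141e+00  2.000e-03 -2.852e+00] F [0.7 0.  0.1] op 0.007 grip 0.0
scene 0 [253.8 118. ] [265.  121.6]
scene 0.045 [253.3 116. ] [264.6 119.6]
scene 0.08 [252.9 114.5] [264.3 118. ]
[242 112  22  10  78] [array([252.3, 116.7]), array([21.8,  3.5]), np.float64(17.1)]
[241 132   8  10  57] [array([244.5, 136.5]), array([9., 7.]), np.float64(90.0)]
top 0 [509.1 237.7] [491.2 242.9]
top 0.045 [511.3 237.2] [493.2 242.6]
top 0.08 [513.1 236.8] [494.8 242.1]
[496 230  36  16 210] [array([513.2, 237.6]), array([ 6.1, 36.1]), np.float64(72.3)]
```

```bash
python3 -c "
from station import job
print(job.close_job())"
```

```text
the job is handed in; nothing more can be done
None
```

The red cartridge stands in the cup with its lug in the slot, and the clamp was pressed down until the latch appears to have caught; I handed the job in at about 40 s, though one force reading at the bar peaked at 12.5 N vertical (about 14.8 N with sideways force), close to or over your 14 N limit, just before I let go.

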